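Ready a dose of shoe cleaner

ROBOT

A 6-joint arm with a two-finger parallel gripper is mounted at the origin on the work surface. World frame = base frame: x ahead of the robot, y to its left, z up, the work surface at z = 0. Lengths are in m, angles in rad, forces in N, time in s.
With the tool pointing down it reaches from about 0.35 to 0.85 m from the base axis. Payload 8.1 kg.
Tool frame: the origin (TCP) lies at the very end of the fingers, on their centre line; the grasp point (between the pads) lies 19 mm behind it; z points along the fingers, y is the line along which they close (so a half turn about z gives the same grasp; the last joint's range is limited). The gripper opens to 93 mm and grips with 3 to 60 N. Pads are 15 mm wide; open, the fingers measure 128 mm over their backs; the gripper's body (75 mm by 188 mm) begins 65 mm behind the grasp point.
Start: joints at [-1.415, 0.13, 1.488, -0, 1.523, -0.085], TCP at [0.143, -0.583, 0.219] pointing down, gripper open.
Joint ranges: [-2.96, 2.96], [-0.89, 2.26], [0.02, 2.5], [-1.34, 4.48], [0, 2.73], [-2.66, 2.66]. Speed limits (rad/s): [2.39, 2.39, 2.79, 3.14, 3.14, 3.14].

INTERFACE

Orientations are given as a rotation vector (axis times angle).
In Python, from plant import robot gives the robot as it stands.
- The arm moves only by the tool play_rows, never from a script. Its argument "deltas" is one flat list of numbers, 5 for each row, row after row: the shift along the tool's x, y, z in mm, then the turn about the tool's z in degrees, then the finger opening in mm, from 0 to 93. A call has 1 to 10 rows; each row shifts and turns the commanded pose from where the row before left it, along the tool's axes as they then stand; what a row does not reach is not made up. A row lasts 1/12 s, in which the tool goes at most 41.7 mm and 7.16 degrees, less where a joint would pass 70% of its speed; a pose out of reach is approached as far as the arm can. A call with a gripper value outside its range is refused whole. The fingers move at their own pace and stop on an object; "newtons" is the grip in N (left out, the last holds). Time passes only in rows, so rows that do not move let the fingers close. It gives the time, the measured TCP pose, the force, the opening and the grip force at its end, in the units of the state.
- robot.read_state(): the state, without advancing time (a new reading comes with each control period).
- robot.read_camera(name): name is "scene" or "side" or "wrist"; returns a dict with "pixels" (400x640x3 uint8, blue, green, red), "mtx" (3x3 intrinsics, pixels), "eye" and "rotation" of the camera in the world. Camera axes: x right, y up, looking along -z (the intrinsics and any distortion apply to the point x, -y, -z); pixel columns grow to the right and rows downward; lengths in m; the calibration is good to about 2 mm. The wrist camera is an equidistant fisheye: a pixel r from the principal point sees the ray r / f radians off the axis. A picture is of the moment at which its call begins. There is no depth.
- robot.close_job(): hands the job in; it is judged then, once.
The state is a dict: "t": time; "q": joint angles; "dq": joint speeds; "joint_torque": joint torques, N m; "tool_pos": TCP position; "orientation": TCP orientation; "force": force on the tool from outside, world axes, zero at the start; "wrist_torque": the same for the moment, N m; "opening": finger opening in m; "gripper_force": force on a finger pad.
Only numpy, scipy, OpenCV 4.12 (cv2) and the standard library are available. Lean on these libraries where they do the work, as an engineer would, in place of code of your own. Each camera call takes 0.05 s, during which the arm holds its last target. There are 200 camera calls.

TASK

Get the shoe cleaner ready to pour: first take the orange measuring cup out of the pull-out tray and stand it upright on the cork coaster, letting go of it. Then open the teal cleaner bottle: push its red safety cap firmly down, turn it about a quarter turn anticlockwise (seen from above) while it is pushed down, and lift it off. Finish still holding the cap level in the gripper, straight above the open bottle and about 5 cm clear of its mouth; leave the other things on the rack where they are.

Things in the scene. Friction and masses are not known exactly. Their poses are not given: they have to be found in the camera images.
- bottle: Teal square cleaner bottle, 84 x 84 mm, white neck, in a grey 100 x 100 mm caddy with 38 mm walls; all fixed to the rack top, cannot move or turn. Origin at the centre of the caddy's underside on the rack top, z up. Shoulder ends 124 mm, neck (31 mm diameter) 165 mm above the origin. It stands left or right of the tray, yaw within 0.7 of the world's.
- bottle_mouth (a point): Centre of the neck's top (under the cap), 165 mm above the rack top. A sprung seal here pushes the locked cap up with 6 N (13 N with the cap 8 mm down). Two neck lugs hold the cap until it is pushed over 5 mm down (hard stop at 10 mm) and, kept down, turned anticlockwise seen from above by 45 to 130 degrees (90 is right); then it comes straight up. Clockwise is blocked.
- cap: Red round ribbed cap, 54 mm diameter, 31 mm high, 40 g, two white stripes on top along its x axis. Origin at the centre of its lower rim, z up. Locked on the bottle at the start: rim 149 mm and top 180 mm above the rack top, x axis along the bottle's. Can be gripped across at any yaw; 25 mm of free height below its rim down to the bottle's shoulder.
- cup: Orange open measuring cup, 44 mm across the rim, narrower below, 60 mm high, 3 mm wall, about 40 g, standing upright in the pull-out tray. Origin at the centre of its underside.
- coaster: Round cork coaster, 100 mm in diameter, 6 mm thick, fixed to the rack top. Origin at the centre of its underside. It lies on the side of the tray where the bottle does not stand.
- tray: Wooden pull-out tray, 180 mm (x) x 240 mm (y), fixed, standing pulled out of a low cream housing. Origin under the tray's centre on the rack top; its floor is 8 mm and its rim 20 mm above the rack top. The housing behind it (from 92 mm to 302 mm in +x, 276 mm wide) is 87 mm high.
- key_fob: White plastic key fob, 34 x 50 x 10 mm, lying in the tray; leave it alone. Origin under its centre.
- shoe_brush: Blue plastic shoe brush, 55 x 150 x 38 mm, lying on the rack top; leave it alone. Origin under its centre.
- tumbler: Glass tumbler with three pens, 76 mm across, glass 95 mm high, pens up to 150 mm; leave it alone. Origin under its centre.
- peg: Steel clothes peg, 11 x 72 x 12 mm, lying on the rack top; leave it alone. Origin under its centre.
- polish_tin: Round dark tin of shoe polish, 78 mm across, 27 mm high; leave it alone. Origin under its centre.
Mind the look-alikes: they are no part of the job. Several things have the shape of the cup; the one meant has the colours described above. Of the things that look like the cap, the larger one is meant.

How it is judged:
On the way, in this order (a step that is already met when the one before it is completed fails the run):
1. the measuring cup stands upright on the coaster, let go (horizontal distance between cup and coaster below 0.032 m and height (world z) of cup between 0.003 and 0.01 m and angle between cup's own z axis and vertical below 0.12 rad and contact force between cup and the fingers below 0.1 N and linear speed of cup below 0.03 m/s), for 0.2 s.
2. the cap is pushed down at least 4 mm, still in its locked turn (z of cap in the frame of bottle below 0.145 m and horizontal distance between cap and bottle below 0.008 m and angle between the x axis of cap and the x axis of bottle, either way round below 0.7 rad), for 0.04 s.
3. the cap, still on the neck, is turned past the lugs (angle between the x axis of cap and the x axis of bottle, either way round above 0.76 rad and z of cap in the frame of bottle below 0.156 m and horizontal distance between cap and bottle below 0.008 m), for 0.04 s.
At the end, for the whole second after the job is handed in: The fingers hold the cap still and level (14 degrees), rim 20 to 110 mm above the bottle's mouth, within 30 mm of straight above it, clear of the bottle; the cup stands untouched and upright (7 degrees) on the coaster, centre within 32 mm of its centre (z of cap in the frame of bottle_mouth between 0.02 and 0.11 m and horizontal distance between cap and bottle_mouth below 0.03 m and angle between cap's own z axis and vertical below 0.25 rad and contact force between cap and the fingers above 1 N and contact force between cap and bottle below 0.05 N and linear speed of cap below 0.03 m/s and horizontal distance between cup and coaster below 0.032 m and height (world z) of cup between 0.003 and 0.01 m and angle between cup's own z axis and vertical below 0.12 rad and contact force between cup and the arm below 0.1 N and contact force between cup and the fingers below 0.1 N); the arm keeps its last pose, push and grip.
It fails at once if a bystander (brush, tumbler, peg, key fob, polish tin) is shifted by more than 25 mm or the tumbler tipped (distance of any of shoe_brush, tumbler, peg, key_fob, polish_tin from where it was at the start of the episode above 0.025 m or angle between tumbler's own z axis and vertical above 0.5 rad).
It also fails if it takes over 53 s, if anything falls off the work surface, if the arm or the gripper's body presses on something with over 40 N, if the wrist force passes 120 N, or if a joint passes its speed limit or range.

## Working session

There is one attempt and no reset: what is moved stays moved. The work goes in short steps, Python scripts to look and compute and a tool call to move; the robot and the scene stay as the last step left them, time stands still between calls to the robot, and variables do not carry over. Pictures are saved under pics/ and viewed, at most 10 in all, crops included, and the job is handed in when it is done.

Besides the shell and the picture viewer there is one more tool, called after ">>>" by a JSON object that holds its "fn" and its "kwargs". play_rows: Moves the arm, as the interface text tells. Its arguments: {"type":"object","properties":{"deltas":{"type":"array"},"newtons":{"type":"number"}},"required":["deltas"]}

```bash
ls; mkdir -p pics; python3 - <<'E'
from plant import robot
import cv2,numpy as np
s=robot.read_state();print(s)
for n in("scene","side","wrist"):
    c=robot.read_camera(n);cv2.imwrite(f"pics/{n}0.png",c["pixels"]);np.savez(f"pics/{n}0.npz",**c)
    print(n,c["mtx"].tolist(),c["eye"],c["rotation"].tolist(),[k for k in c])
E
```

```text
pics
{'t': 0.0, 'q': array([-1.41536699e+00,  1.31156060e-01,  1.48926641e+00,  8.26729667e-06,
        1.52301312e+00, -8.53987695e-02]), 'dq': array([ 6.44104438e-04, -6.77207241e-05, -2.07356229e-04,  1.39823260e-03,
        1.99506715e-04,  1.16513656e-03]), 'joint_torque': array([ 2.81374247e-03, -5.59843397e+01, -4.91753626e+01,  7.69809284e-02,
        3.53053550e-02, -1.95065086e-04]), 'tool_pos': array([ 0.14304093, -0.58211231,  0.21759758]), 'orientation': array([-3.11701565e+00, -3.77156484e-01,  8.83293771e-05]), 'force': array([-0.71502312, -0.06021263,  0.02191687]), 'wrist_torque': array([-0.02717244,  0.05139467, -0.01529695]), 'gripper_force': 0.0, 'opening': 0.09293517262297724}
scene [[404.4506296973495, 0.0, 310.6169396889094], [0.0, 404.4506296973495, 201.26746713462217], [0.0, 0.0, 1.0]] [1.11254824 0.35169268 0.80718443] [0.47514854302560516, 0.8238879295991832, 1.9742639036207144] ['pixels', 'mtx', 'eye', 'rotation']
side [[403.63580833558694, 0.0, 321.7524337888295], [0.0, 403.63580833558694, 196.5362132242259], [0.0, 0.0, 1.0]] [0.36412807 0.75811767 0.94244517] [0.09257752474197992, -1.0593932738590863, -2.7549627290689105] ['pixels', 'mtx', 'eye', 'rotation']
wrist [[309.70691628693146, 0.0, 321.2252437720351], [0.0, 309.70691628693146, 196.6135504552163], [0.0, 0.0, 1.0]] [ 0.22173289 -0.56348214  0.38471311] [-0.246383929102945, 0.19608955219373309, -1.3198460324580275] ['pixels', 'mtx', 'eye', 'rotation']
```

View pics/scene0.png

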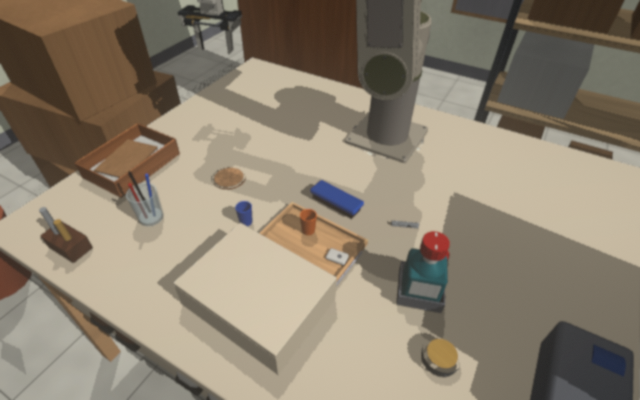

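View pics/side0.png

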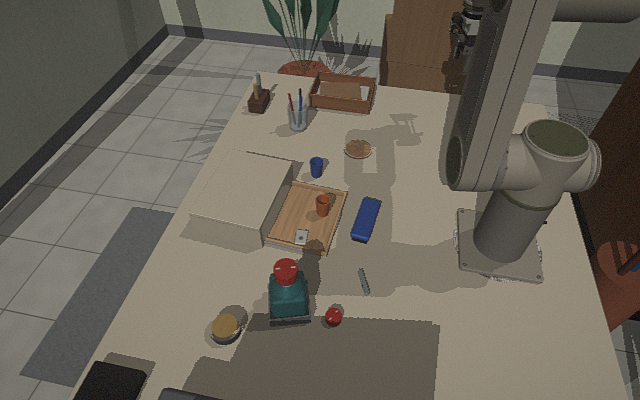

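Scene view: orange cup (308,222), coaster (228,177), red cap (434,245), small red decoy behind the bottle. Side view: cup (323,205), coaster (358,149), cap (286,271), decoy (333,316). The bottle is at +y, the coaster at −y.

```bash
cat > h.py <<'E'
import cv2,numpy as np
from scipy.spatial.transform import Rotation as R
def load(n): return dict(np.load(f"pics/{n}.npz"))
def ray(c,uv):
    m=c["mtx"];d=np.array([(uv[0]-m[0,2])/m[0,0],-(uv[1]-m[1,2])/m[1,1],-1.])
    return c["eye"],R.from_rotvec(c["rotation"]).apply(d/np.linalg.norm(d))
def onz(c,uv,z):
    e,d=ray(c,uv);return e+d*(z-e[2])/d[2]
def tri(c1,u1,c2,u2):
    a,d=ray(c1,u1);b,e=ray(c2,u2)
    s=np.linalg.lstsq(np.stack([d,-e],1),b-a,rcond=None)[0]
    p,q=a+s[0]*d,b+s[1]*e;return (p+q)/2,np.linalg.norm(p-q)
def proj(c,p):
    x=R.from_rotvec(c["rotation"]).inv().apply(np.array(p)-c["eye"]);m=c["mtx"]
    return np.array([m[0,2]+m[0,0]*x[0]/-x[2],m[1,2]-m[1,1]*x[1]/-x[2]])
def blob(c,near,h,s=(100,255),v=(40,255),win=40):
    H=cv2.cvtColor(c["pixels"],cv2.COLOR_BGR2HSV);m=np.zeros(H.shape[:2],np.uint8)
    for a,b in h: m|=cv2.inRange(H,(a,s[0],v[0]),(b,s[1],v[1]))
    k=np.zeros_like(m);x,y=near;k[max(y-win,0):y+win,max(x-win,0):x+win]=255;m&=k
    n,l,st,ce=cv2.connectedComponentsWithStats(m)
    i=1+np.argmax(st[1:,4]);return l==i,ce[i],st[i]
E
python3 - <<'E'
from h import *
sc,si=load("scene0"),load("side0")
for nm,c,pts in(("scene",sc,[(308,222),(300,240),(228,177),(434,245),(420,275)]),("side",si,[(323,205),(310,225),(358,149),(286,271),(290,295)])):
    H=cv2.cvtColor(c["pixels"],cv2.COLOR_BGR2HSV);print(nm,[H[p[1],p[0]].tolist() for p in pts])
for n,a,b,h,kw in(("cup",(308,222),(323,205),[(0,12)],dict(s=(160,255),win=18)),("coaster",(228,177),(358,149),[(5,16)],dict(s=(90,255),win=25)),("cap",(434,245),(286,271),[(0,5),(172,180)],dict(s=(130,255),win=25)),("teal",(425,275),(288,295),[(82,100)],dict(win=40))):
    A=blob(sc,a,h,**kw);B=blob(si,b,h,**kw)
    print(n,A[1].round(1),A[2],B[1].round(1),B[2],tri(sc,A[1],si,B[1]))
    if n=="coaster": print(onz(sc,A[1],.006),onz(si,B[1],.006))
def crop(c,u,v,w,h,k): return cv2.resize(c["pixels"][v:v+h,u:u+w],None,fx=k,fy=k,interpolation=cv2.INTER_CUBIC)
cv2.imwrite("pics/crop1.png",np.vstack([np.hstack([crop(sc,255,190,80,60,5),crop(si,285,175,80,60,5)]),np.hstack([crop(sc,390,220,80,60,5),crop(si,250,250,80,60,5)])]))
E
```

```text
scene [[10, 161, 133], [16, 109, 190], [14, 108, 137], [2, 141, 165], [92, 100, 82]]
side [[11, 175, 124], [14, 102, 145], [12, 101, 98], [2, 166, 118], [92, 103, 87]]
cup [310.9 225.3] [308 218   8  16  83] [322.4 203. ] [316 194  14  21  82] (array([ 0.51068551, -0.0034471 ,  0.04210683]), np.float64(0.016774820838565))
coaster [228.3 176.8] [215 168  28  19 406] [357.7 148.1] [346 140  24  17 306] (array([ 0.44393851, -0.32679644,  0.00162184]), np.float64(0.0015020022796841989))
[ 0.44695679 -0.3240527   0.006     ] [ 0.44368423 -0.32063513  0.006     ]
cap [435.7 245.5] [423 232  26  28 561] [285.4 271.6] [274 258  24  28 521] (array([0.53013966, 0.30692716, 0.16465478]), np.float64(0.00147664636496785))
teal [432.8 273. ] [411 259  35  26 470] [288.9 295.8] [271 284  35  25 398] (array([0.52512322, 0.31817965, 0.07390886]), np.float64(0.00507103580494518))
```

View pics/crop1.png

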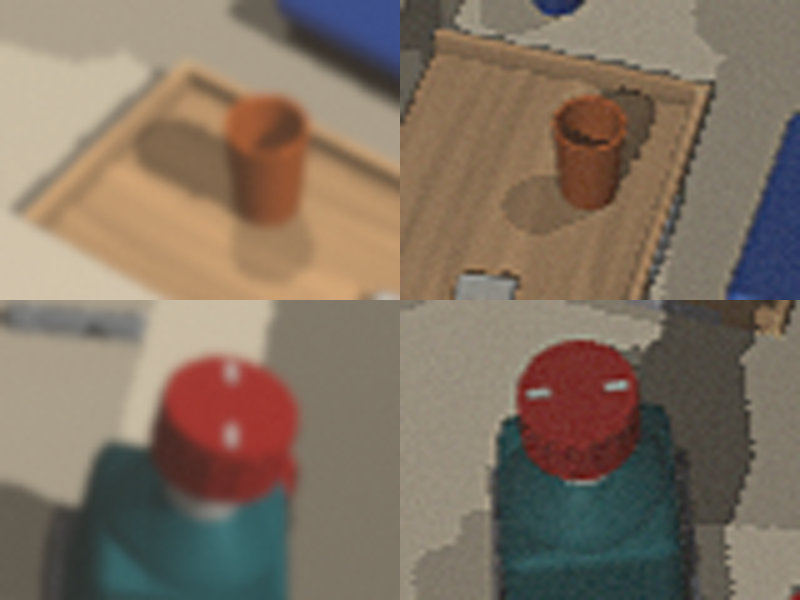

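Cup rim centre ≈ scene (307.9,213.7), side (322.5,198.7); cap top centre between stripes ≈ scene (435.8,240.1), side (284.9,267.3).

```bash
python3 - <<'E'
from h import *
sc,si=load("scene0"),load("side0")
P=lambda x,y,ox,oy:(ox+x/5-.4,oy+y/5-.4)
for n,a,b,z in(("rim",(307.9,213.7),(322.5,198.7),.068),("captop",(435.8,240.1),(284.9,267.3),.18),
 ("s1",P(231,72,390,220),P(216,85,250,250),.18),("s2",P(231,135,390,220),P(138,93,250,250),.18)):
    print(n,tri(sc,a,si,b),onz(sc,a,z).round(4),onz(si,b,z).round(4))
print("decoy",onz(si,(333,316),.015)); print("cupwise blue",onz(sc,(246,213),.03),"brush",onz(sc,(337,198),.03),onz(si,(366,220),.03),"peg",onz(sc,(403,224),.01),onz(si,(364,281),.01))
print("fob",onz(si,(301,237),.018), "tray corners",[onz(si,p,.02).round(3) for p in((373,182+8),(427-100,192))],[onz(sc,p,.02).round(3) for p in((291.5,203.5),(365,241),(348,273))])
s=R.from_rotvec([-3.117,-.37716,0]).as_matrix();print("tool axes",s.round(3))
E
```

```text
rim (array([ 0.50761287, -0.00920264,  0.06766429]), np.float64(0.0014715265736484047)) [ 0.5073 -0.0098  0.068 ] [ 0.5077 -0.008   0.068 ]
captop (array([0.53058736, 0.30438056, 0.17966182]), np.float64(0.0002844883246433909)) [0.5308 0.3043 0.18  ] [0.5306 0.3047 0.18  ]
s1 (array([0.5142088 , 0.29904121, 0.17917577]), np.float64(9.164902977842157e-05)) [0.515  0.2991 0.18  ] [0.514  0.2995 0.18  ]
s2 (array([0.54658185, 0.30971711, 0.17924945]), np.float64(0.00039191858788625785)) [0.5471 0.3096 0.18  ] [0.5465 0.3104 0.18  ]
decoy [0.41611984 0.31664679 0.015     ]
cupwise blue [ 0.55781396 -0.17118823  0.03      ] brush [0.38381172 0.01011489 0.03      ] [0.37448941 0.01388927 0.03      ] peg [0.36345999 0.19867812 0.01      ] [0.35426819 0.2020416  0.01      ]
fob [0.54697554 0.1028479  0.018     ] tray corners [array([ 0.368, -0.118,  0.02 ]), array([ 0.507, -0.08 ,  0.02 ])] [array([ 0.458, -0.092,  0.02 ]), array([0.476, 0.139, 0.02 ]), array([0.585, 0.146, 0.02 ])]
tool axes [[ 0.971  0.239 -0.   ]
 [ 0.239 -0.971  0.002]
 [ 0.    -0.002 -1.   ]]
```

>>> {"fn": "play_rows", "kwargs": {"deltas": [27,-26,4,0,80,27,-26,4,0,80,27,-26,4,0,80,27,-26,4,0,80,27,-26,4,0,80,27,-26,4,0,80,27,-26,4,0,80,27,-26,4,0,80,27,-26,4,0,80,27,-26,4,0,80], "newtons": 10}}

```text
t: 0.98
tool_pos: [0.3438, -0.2641, 0.1783]
orientation: [3.119, 0.377, 0.0]
force: [1.1, 0.5, -0.0]
opening: 0.0805
gripper_force: 0.0
```

>>> {"fn": "play_rows", "kwargs": {"deltas": [27,-26,8,0,75,27,-26,8,0,75,27,-26,8,0,75,27,-26,8,0,75,27,-26,8,0,75,27,-26,8,0,75,27,-26,8,0,75,27,-24,8,0,75,4,-2,0,0,75,0,0,0,0,75]}}

```text
t: 1.82
tool_pos: [0.5074, -0.0095, 0.1137]
orientation: [-3.118, -0.383, 0.003]
force: [0.1, -0.4, -0.1]
opening: 0.0753
gripper_force: 0.0
```

```bash
cat >> h.py <<'E'
def go(robot,tgt):
    s=robot.read_state();M=R.from_rotvec(s["orientation"]).as_matrix()
    yaw=np.degrees(np.arctan2(M[1,0],M[0,0]))
    print("pos",s["tool_pos"].round(4),"yaw",yaw.round(2),"q",s["q"].round(2),"tool delta mm",(M.T@(np.array(tgt)-s["tool_pos"])*1000).round(1),"t",s["t"],"open",s["opening"],"F",s["force"].round(1))
def wproj(c,p):
    x=R.from_rotvec(c["rotation"]).inv().apply(np.array(p)-c["eye"])*[1,-1,-1];th=np.arctan2(np.hypot(*x[:2]),x[2]);m=c["mtx"]
    return np.array([m[0,2],m[1,2]])+m[0,0]*th*x[:2]/np.hypot(*x[:2])
def wonz(c,uv,z):
    m=c["mtx"];d=(np.array(uv)-[m[0,2],m[1,2]])/m[0,0];th=np.hypot(*d);k=np.sin(th)/th
    w=R.from_rotvec(c["rotation"]).apply([d[0]*k,-d[1]*k,-np.cos(th)]);return c["eye"]+w*(z-c["eye"][2])/w[2]
def snap(robot,n,name):
    c=robot.read_camera(n);cv2.imwrite(f"pics/{name}.png",c["pixels"]);np.savez(f"pics/{name}.npz",**c);return c
E
python3 - <<'E'
from h import *
from plant import robot
go(robot,(.5077,-.009,.032)); c=snap(robot,"wrist","w1")
print(wproj(c,(.5077,-.009,.068)))
E
```

```text
pos [ 0.5074 -0.0095  0.1137] yaw 14.0 q [-0.12 -0.04  1.86  0.    1.32  1.21] tool delta mm [ 0.5 -0.3 81.7] t 1.8167 open 0.07531815260177077 F [ 0.1 -0.4 -0.1]
[320.46085721 218.02159153]
```

View pics/w1.png

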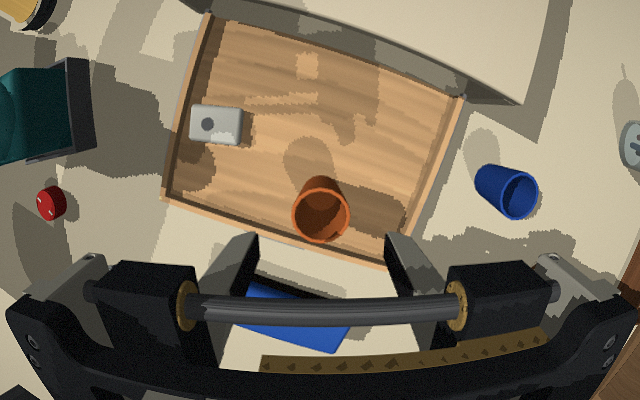

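The wrist view shows the cup rim at about (320,215), close to the prediction of (320,218), and centred between the fingers. Descending.

>>> {"fn": "play_rows", "kwargs": {"deltas": [0,0,16,0,75,0,0,16,0,75,0,0,16,0,75,0,0,16,0,75,0,0,14,0,75,0,0,0,0,70,0,0,0,0,30,0,0,0,0,30,0,0,0,0,30,0,0,0,0,30], "newtons": 12}}

```text
t: 2.7
tool_pos: [0.5083, -0.0117, 0.038]
orientation: [3.118, 0.377, 0.003]
force: [0.6, -0.3, -0.3]
opening: 0.0481
gripper_force: 0.1
```

>>> {"fn": "play_rows", "kwargs": {"deltas": [0,0,0,0,30,0,0,0,0,30,0,0,-3,0,30,0,0,-8,0,30,0,0,-16,0,30,0,0,-20,0,30,0,0,-20,0,30,0,0,-13,0,30,0,0,0,0,30]}}

```text
t: 3.45
tool_pos: [0.5097, -0.0116, 0.1207]
orientation: [3.117, 0.377, 0.009]
force: [-0.1, 0.1, -0.4]
opening: 0.0433
gripper_force: 12.0
```

```bash
python3 - <<'E'
from h import *
from plant import robot
go(robot,(.4455,-.322,.14))
E
```

```text
pos [ 0.5097 -0.0116  0.1207] yaw 13.81 q [-0.12 -0.05  1.86 -0.    1.33  1.21] tool delta mm [-136.3  286.2  -19.4] t 3.45 open 0.043299034910690676 F [-0.1  0.1 -0.4]
```

>>> {"fn": "play_rows", "kwargs": {"deltas": [-8,16,0,0,30,-15,31,0,0,30,-15,31,0,0,30,-15,32,0,0,30,-15,32,0,0,30,-15,32,0,0,30,-15,32,0,0,30,-15,32,0,0,30,-15,32,0,0,30,-8,16,0,0,30]}}

```text
t: 4.28
tool_pos: [0.4419, -0.3248, 0.1159]
orientation: [3.119, 0.374, -0.002]
force: [0.2, -0.0, -1.0]
opening: 0.0428
gripper_force: 12.0
```

>>> {"fn": "play_rows", "kwargs": {"deltas": [0,0,10,0,30,0,0,20,0,30,0,0,20,0,30,0,0,10,0,30,0,0,0,0,30]}}

```text
t: 4.7
tool_pos: [0.4413, -0.3189, 0.0527]
orientation: [-3.114, -0.377, 0.007]
force: [-0.3, 0.0, -0.7]
opening: 0.0428
gripper_force: 12.0
```

```bash
python3 - <<'E'
from h import *
from plant import robot
go(robot,(.4455,-.322,.035))
sc=snap(robot,"scene","sc2");si=snap(robot,"side","si2")
def crop(c,u,v,w,h,k): return cv2.resize(c["pixels"][v:v+h,u:u+w],None,fx=k,fy=k,interpolation=cv2.INTER_CUBIC)
cv2.imwrite("pics/crop2.png",np.hstack([crop(sc,188,130,80,80,5),crop(si,318,100,80,80,5)]))
E
```

```text
pos [ 0.4413 -0.3189  0.0527] yaw 13.82 q [-0.72  0.13  1.8   0.    1.22  0.61] tool delta mm [ 3.4  4.1 17.6] t 4.7 open 0.042768234082592754 F [-0.3  0.  -0.7]
```

View pics/crop2.png

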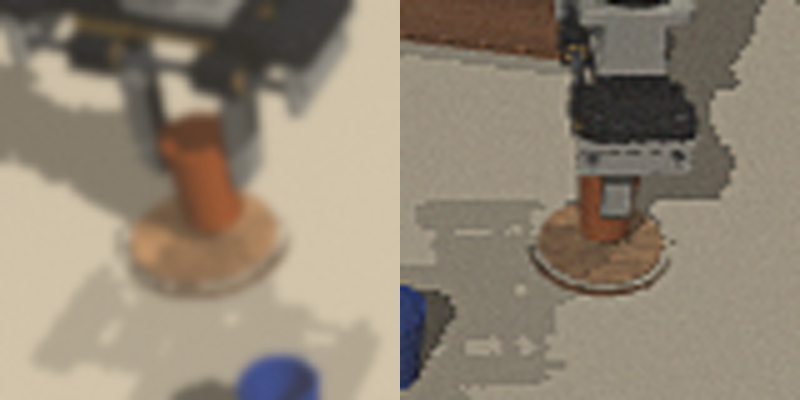

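```bash
python3 - <<'E'
from h import *
sc,si=load("sc2"),load("si2")
for z in(.0,.024,.084): print(z,[((proj(c,(.4413,-.3189,z))-o+.4)*5).round(0) for c,o in((sc,(188,130)),(si,(318,100)))])
E
```

```text
0.0 [array([217., 241.]), array([203., 251.])]
0.024 [array([212., 211.]), array([205., 225.])]
0.084 [array([198., 131.]), array([212., 157.])]
```

>>> {"fn": "play_rows", "kwargs": {"deltas": [2,2,6,0,30,2,2,5,0,30,0,0,2,0,30,0,0,2,0,30,0,0,0,0,30]}}

```text
t: 5.22
tool_pos: [0.4482, -0.3243, 0.0413]
orientation: [-3.118, -0.377, 0.001]
force: [-1.0, -0.6, -0.8]
opening: 0.043
gripper_force: 12.0
```

```bash
python3 - <<'E'
from h import *
from plant import robot
go(robot,(.4455,-.322,.035))
E
```

```text
pos [ 0.4482 -0.3243  0.0413] yaw 13.8 q [-0.72  0.16  1.79 -0.    1.19  0.61] tool delta mm [-2.1 -2.9  6.3] t 5.2167 open 0.043025370914112515 F [-1.  -0.6 -0.8]
```

>>> {"fn": "play_rows", "kwargs": {"deltas": [0,0,2,0,30,0,0,2,0,30,0,0,2,0,30,0,0,1,0,30,0,0,0,0,30,0,0,0,0,30]}}

```text
t: 5.72
tool_pos: [0.4488, -0.3244, 0.0355]
orientation: [3.119, 0.377, 0.001]
force: [-1.2, 2.1, 6.2]
opening: 0.0429
gripper_force: 12.0
```

>>> {"fn": "play_rows", "kwargs": {"deltas": [0,0,-0.5,0,30,0,0,0,0,46,0,0,0,0,50,0,0,0,0,60,0,0,0,0,72,0,0,0,0,72,0,0,0,0,72]}}

```text
t: 6.3
tool_pos: [0.4483, -0.3244, 0.035]
orientation: [-3.119, -0.377, 0.0]
force: [0.3, 0.1, -0.7]
opening: 0.0702
gripper_force: 0.0
```

>>> {"fn": "play_rows", "kwargs": {"deltas": [0,0,-8,0,72,0,0,-16,0,72,0,0,-25,0,72,0,0,-30,0,72,0,0,-30,0,72,0,0,-25,0,80,0,0,-25,0,80,0,0,-15,0,80,0,0,0,0,80]}}

```text
t: 7.05
tool_pos: [0.4501, -0.326, 0.2146]
orientation: [3.113, 0.377, 0.008]
force: [-0.2, -0.4, 0.5]
opening: 0.08
gripper_force: 0.0
```

```bash
python3 - <<'E'
from h import *
from plant import robot
go(robot,(.5306,.3045,.26))
c=snap(robot,"wrist","w3");sc=snap(robot,"scene","sc3");si=snap(robot,"side","si3")
for n,uvp in(("cup66",(.446,-.323,.066)),("cup6",(.446,-.323,.006))):print(n,wproj(c,uvp))
def crop(c,u,v,w,h,k): return cv2.resize(c["pixels"][v:v+h,u:u+w],None,fx=k,fy=k,interpolation=cv2.INTER_CUBIC)
cv2.imwrite("pics/crop3.png",np.hstack([crop(sc,188,130,80,80,3),crop(si,318,100,80,80,3),crop(c,260,140,120,120,2)]))
E
```

```text
pos [ 0.4501 -0.326   0.2146] yaw 13.8 q [-0.72  0.01  1.63  0.    1.5   0.61] tool delta mm [ 228.7 -592.8  -48.1] t 7.05 open 0.07999581850067534 F [-0.2 -0.4  0.5]
cup66 [316.42109196 187.43503645]
cup6 [316.85568995 175.10893228]
```

View pics/crop3.png

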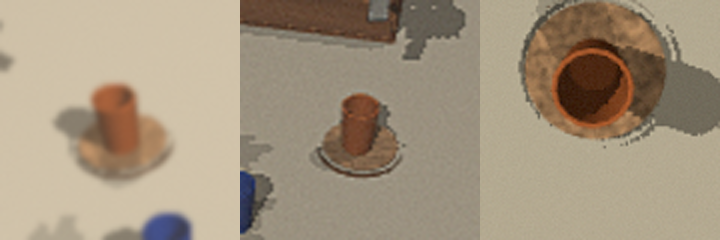

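The cup stands upright on the coaster, with its rim near wrist (316.5,184) and the coaster centre near (317.5,175), so it is only a few mm off. Moving to the cap.

>>> {"fn": "play_rows", "kwargs": {"deltas": [7,-17,-5,0,80,13.5,-35,-5,0,80,13.5,-35,-5,0,80,13.5,-35,-5,0,80,13.5,-35,-5,0,80,13.5,-35,-5,0,80,13.5,-35,-5,0,80,13.5,-35,-5,0,80,13.5,-35,-5,0,80,13.5,-35,-5,0,80]}}

```text
t: 8.03
tool_pos: [0.4928, 0.0305, 0.2573]
orientation: [-3.118, -0.377, 0.005]
force: [0.4, -0.4, -0.7]
opening: 0.0803
gripper_force: 0.0
```

>>> {"fn": "play_rows", "kwargs": {"deltas": [13.5,-35,0,0,80,13.5,-35,0,0,80,13.5,-35,0,0,80,13.5,-35,0,0,80,13.5,-35,0,0,80,13.5,-35,0,0,80,13.5,-35,0,0,80,6,-16,0,0,80,0,0,0,0,80,0,0,0,0,80]}}

```text
t: 8.87
tool_pos: [0.5282, 0.3063, 0.2566]
orientation: [3.117, 0.38, -0.006]
force: [-1.0, 0.1, -0.2]
opening: 0.08
gripper_force: 0.0
```

```bash
python3 - <<'E'
from h import *
from plant import robot
go(robot,(.5306,.3045,.151))
c=snap(robot,"wrist","w4")
print(wproj(c,(.5306,.3045,.18)))
try:
    H=cv2.cvtColor(c["pixels"],cv2.COLOR_BGR2HSV)
    p=wproj(c,(.5306,.3045,.18)).astype(int)
    m,ce,st=blob(c,tuple(p),[(0,5),(172,180)],s=(130,255),win=70)
    print(ce,st)
    w=((H[...,1]<80)&(H[...,2]>120)).astype(np.uint8);k=np.zeros_like(w);k[st[1]:st[1]+st[3],st[0]:st[0]+st[2]]=1
    n,l,s2,cc=cv2.connectedComponentsWithStats(w&k)
    for i in range(1,n):
        if s2[i,4]>8: print(s2[i],cc[i],wonz(c,cc[i],.18))
except Exception as e: print(e)
cv2.imwrite("pics/crop4.png",c["pixels"])
E
```

```text
pos [0.5282 0.3063 0.2566] yaw 13.91 q [ 0.44  0.15  1.4  -0.    1.6   1.77] tool delta mm [  2.3   2.2 105.6] t 8.8667 open 0.0800255973125445 F [-1.   0.1 -0.2]
[323.71083634 202.87906544]
[319.5595117  203.33570702] [ 283  163   74   89 3932]
[320 176   6  12  62] [322.82258065 181.41935484] [0.54816403 0.30962932 0.18      ]
[302 212  55  40 932] [340.73927039 237.98497854] [0.50317093 0.28248448 0.18      ]
[324 215   5  12  49] [325.65306122 220.93877551] [0.5154368  0.29901811 0.18      ]
[287 233   5   4  10] [288.7 234.5] [0.49553788 0.32678822 0.18      ]
[301 244   4   4  10] [302.5 245.5] [0.48819644 0.31293973 0.18      ]
```

View pics/crop4.png

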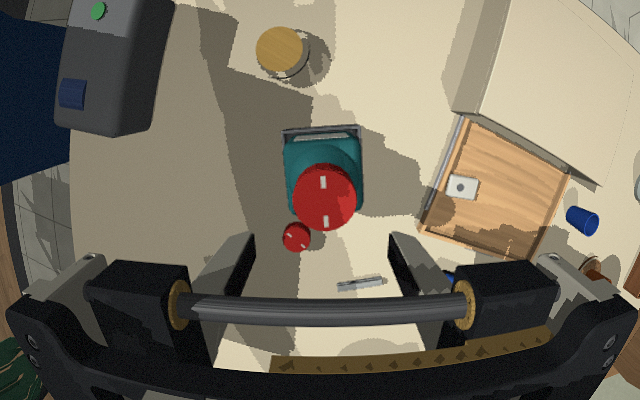

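The wrist view shows the cap stripes at (323,181) and (326,221), which puts the centre at (0.5318,0.3043) and matches. Descending to grip.

>>> {"fn": "play_rows", "kwargs": {"deltas": [3,2,16,0,80,0,0,20,0,80,0,0,20,0,80,0,0,20,0,80,0,0,18,0,80,0,0,10,0,80,0,0,0,0,80,0,0,0,0,80]}}

```text
t: 9.58
tool_pos: [0.5325, 0.3037, 0.155]
orientation: [3.119, 0.375, -0.002]
force: [0.1, -0.9, 0.6]
opening: 0.0798
gripper_force: 0.0
```

```bash
python3 - <<'E'
from h import *
from plant import robot
go(robot,(.531,.3044,.151))
E
```

```text
pos [0.5325 0.3037 0.155 ] yaw 13.73 q [ 0.43  0.2   1.52 -0.    1.42  1.77] tool delta mm [-1.3 -1.   4. ] t 9.5833 open 0.07983948809869343 F [ 0.1 -0.9  0.6]
```

>>> {"fn": "play_rows", "kwargs": {"deltas": [-1,-1,3,0,80,0,0,0,0,60,0,0,0,0,40,0,0,0,0,40,0,0,0,0,40,0,0,0,0,40,0,0,0,0,40], "newtons": 50}}

```text
t: 10.17
tool_pos: [0.5318, 0.3053, 0.1526]
orientation: [3.118, 0.377, 0.001]
force: [0.1, -2.7, 1.9]
opening: 0.0534
gripper_force: 50.0
```

>>> {"fn": "play_rows", "kwargs": {"deltas": [0,0,2,0,40,0,0,2,0,40,0,0,2,0,40,0,0,2,0,40,0,0,0,0,40,0,0,0,0,40]}}

```text
t: 10.67
tool_pos: [0.532, 0.3054, 0.1458]
orientation: [3.119, 0.377, 0.002]
force: [-3.3, -4.8, 11.3]
opening: 0.0535
gripper_force: 50.0
```

>>> {"fn": "play_rows", "kwargs": {"deltas": [0,0,1,0,40,0,0,0,0,40,0,0,0,-5,40,0,0,0,-6,40,0,0,0,-6,40,0,0,0,-6,40,0,0,0,-6,40,0,0,0,-6,40,0,0,0,-6,40,0,0,0,-6,40]}}

```text
t: 11.5
tool_pos: [0.5322, 0.3064, 0.1454]
orientation: [-2.705, -1.597, -0.005]
force: [-4.4, -1.0, 11.5]
opening: 0.0535
gripper_force: 50.0
```

>>> {"fn": "play_rows", "kwargs": {"deltas": [0,0,0,-6,40,0,0,0,-6,40,0,0,0,-6,40,0,0,0,-6,40,0,0,0,-6,40,0,0,0,-6,40,0,0,0,-6,40,0,0,0,0,40,0,0,0,0,40]}}

```text
t: 12.25
tool_pos: [0.5329, 0.3066, 0.1458]
orientation: [1.958, 2.455, 0.007]
force: [0.2, -0.8, 10.7]
opening: 0.0535
gripper_force: 50.0
```

```bash
python3 - <<'E'
from h import *
from plant import robot
go(robot,(.531,.3044,.2))
c=snap(robot,"wrist","w5");sc=snap(robot,"scene","sc5");si=snap(robot,"side","si5")
def crop(c,u,v,w,h,k): return cv2.resize(c["pixels"][v:v+h,u:u+w],None,fx=k,fy=k,interpolation=cv2.INTER_CUBIC)
cv2.imwrite("pics/crop5.png",np.hstack([crop(c,220,100,200,200,2),crop(sc,390,200,80,80,5)[:400]]))
E
```

```text
pos [0.5329 0.3066 0.1458] yaw 102.85 q [0.44 0.21 1.54 0.   1.39 0.21] tool delta mm [ -1.7  -2.1 -54.2] t 12.25 open 0.053463576364385215 F [ 0.2 -0.8 10.7]
```

View pics/crop5.png

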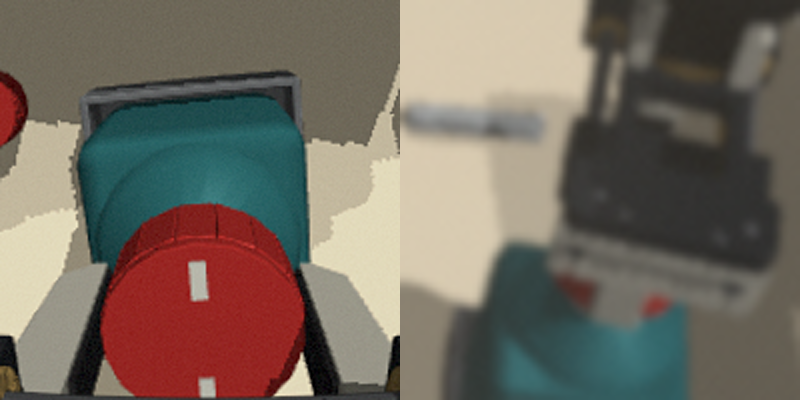

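The wrist view shows the stripes still along the tool's x axis, at about (197,280) and (207,388) in the crop, so the cap turned the full ~89° with the gripper. Lifting.

>>> {"fn": "play_rows", "kwargs": {"deltas": [0,0,-2,0,40,0,0,-4,0,40,0,0,-6,0,40,0,0,-10,0,40,0,0,-12,0,40,0,0,-12,0,40,0,0,-12,0,40,0,0,-10,0,40,0,0,-5,0,40,0,0,0,0,40]}}

```text
t: 13.23
tool_pos: [0.5323, 0.306, 0.2183]
orientation: [1.959, 2.454, 0.004]
force: [0.6, -0.3, 0.2]
opening: 0.0534
gripper_force: 50.0
```

>>> {"fn": "play_rows", "kwargs": {"deltas": [0,0,0,0,40,0,0,0,0,40,0,0,0,0,40,0,0,0,0,40]}}

```text
t: 13.57
tool_pos: [0.5311, 0.3054, 0.2152]
orientation: [-1.96, -2.455, 0.002]
force: [0.3, 0.5, -0.5]
opening: 0.0536
gripper_force: 50.0
```

```bash
python3 - <<'E'
from h import *
from plant import robot
go(robot,(.531,.3044,.22))
c=snap(robot,"wrist","w6");sc=snap(robot,"scene","sc6");si=snap(robot,"side","si6")
def crop(c,u,v,w,h,k): return cv2.resize(c["pixels"][v:v+h,u:u+w],None,fx=k,fy=k,interpolation=cv2.INTER_CUBIC)
cv2.imwrite("pics/crop6.png",np.hstack([crop(si,240,225,100,100,4),crop(sc,390,180,100,100,4)]))
print([proj(si,(.531,.305,z)).round(0) for z in(.165,.215,.246)],[proj(sc,(.531,.305,z)).round(0) for z in(.165,.215,.246)])
E
```

```text
pos [0.5311 0.3054 0.2152] yaw 102.8 q [0.44 0.17 1.45 0.   1.52 0.21] tool delta mm [-0.9 -0.3 -4.8] t 13.5667 open 0.05359340386358909 F [ 0.3  0.5 -0.5]
[array([285., 271.]), array([284., 259.]), array([283., 250.])] [array([434., 245.]), array([440., 229.]), array([444., 218.])]
```

View pics/crop6.png

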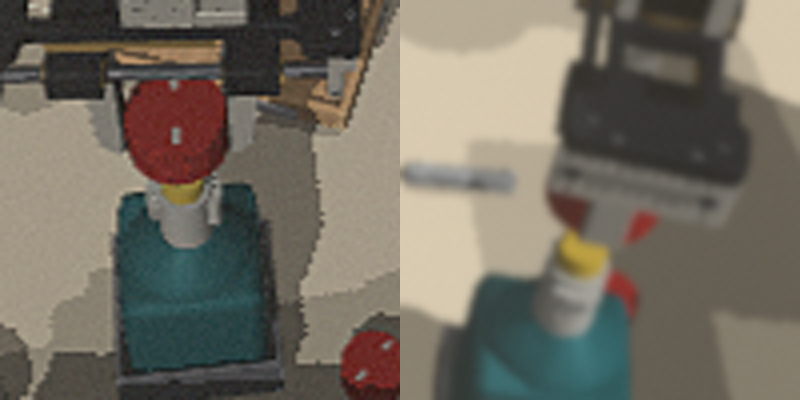

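The cap is off, level, and directly above the open neck with a clear gap. Handing in.

```bash
python3 -c "
from plant import robot
print(robot.close_job())"
```

```text
the job is handed in; nothing more can be done
None
```

The job is handed in with no verdict returned: the orange cup stands upright on the coaster, let go, and the gripper holds the unlocked cap level about 5 cm above the open bottle, at about 14 s of the 53 s allowed.

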